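# Plug the blender's battery pack into its charging dock

## Robot

A 6-joint arm with a two-finger parallel gripper is mounted at the origin on a cart in front of the work surface, level with it; the furniture and walls round the work are solid. World frame = base frame: x ahead of the robot, y to its left, z up, the work surface at z = 0. Lengths are in m, angles in rad, forces in N, time in s.
With the tool pointing down it reaches from about 0.325 to 0.775 m from the base axis. Payload 5.5 kg.
Tool frame: the origin (TCP) lies on the mounting face of the last link; the fingertips stand 173 mm ahead of it and the grasp point (between the pads) lies 155 mm ahead of it (robot.tip_extent is the distance from the TCP to the fingertips, in m); z points along the fingers, y is the line along which they close (so a half turn about z gives the same grasp; the last joint's range is limited). The gripper opens to 85 mm and grips with 20 to 120 N. Pads are 22 mm wide; open, the fingers measure 114 mm over their backs; the gripper's body (76 mm by 85 mm) begins 54 mm behind the grasp point. The pads swing forward as they close: fully open they stand 13 mm farther back than shut.
Start: joints at [-1.214, 0.091, 1.231, -0, 1.82, -0.057], TCP at [0.241, -0.549, 0.405] pointing down, gripper open.
Joint ranges: [-2.87, 2.87], [-0.86, 2.18], [0.17, 2.46], [-1.51, 4.65], [0.06, 2.69], [-2.65, 2.65]. Speed limits (rad/s): [2.57, 2.57, 3.01, 3.14, 3.14, 3.14].

## Interface

Orientations are given as a rotation vector (axis times angle).
In Python, from cell import robot, capture, camera_params, sign_off gives the robot as it stands (robot), with the cameras as plain functions and the job as plain functions.
- The arm moves only by the shell command python3 steer.py 'ROWS' [OPENING]. ROWS is a JSON list of rows, 1 to 10 of them, each of 6 numbers: dx, dy, dz in m, then a rotation vector rx, ry, rz in rad; each row is the pose to reach, as a shift and turn from the pose commanded when the command began, along the tool's axes at that moment; what a row does not reach only later rows make up. A row lasts 1/12 s, in which the tool goes at most 0.0417 m and 0.125 rad, less where a joint would pass 70% of its speed; a pose out of reach is approached as far as the arm can. OPENING is the finger opening in m, set as the command begins (- or left out keeps the last). The fingers move at their own pace and stop on an object; the grip force is fixed at half the most. Time passes only in rows, so rows that do not move let the fingers close. It prints the time, the measured TCP pose, the force, the opening and the grip force at its end.
- robot.get_state(): the state, without advancing time (a new reading comes with each control period).
- capture(name): name is "scene" or "side" or "wrist"; returns the picture (400x640x3 uint8, blue, green, red); there is no depth.
- camera_params(name): a dict with "vertical_fov" (degrees; the focal length in pixels is half the picture's height over the tangent of half this angle, whatever the lens; pixels are square), "cx", "cy" (the principal point, pixels), "k1" (the pictures are not rectified: a ray, as slopes to the right and down, at radius r is drawn at 1 + k1 r^2 times it, then the intrinsics apply), "eye" and "orientation" of the camera in the world; the wrist camera has in their place "tool_from_camera" (4x4, takes a point from camera to tool coordinates, whose origin is the TCP and whose axes are the flange's). Camera axes: x right, y down, z forward; pixel columns grow to the right and rows downward; lengths in m; the calibration is good to about 2 mm. A picture is of the moment at which its call begins: read the wrist's pose just before it. camera_params takes no time and is no camera call.
- sign_off(): hands the job in; it is judged then, once.
The state is a dict: "t": time; "q": joint angles; "dq": joint speeds; "effort": joint torques, N m; "position": TCP position; "orientation": TCP orientation; "contact_force": force on the tool from outside, world axes, zero at the start; "moment": the same for the moment, N m; "gripper_width": finger opening in m; "grip_force": force on a finger pad.
Only numpy, scipy, OpenCV 4.12 (cv2) and the standard library are available. Lean on these libraries where they do the work, as an engineer would, in place of code of your own. Each camera call takes 0.05 s, during which the arm holds its last target. There are 200 camera calls.

## Task

Put the cordless blender's battery pack on charge: slide it flat along the worktop and push its plug into the socket of the charging dock until it is fully home, the pack's shoulder flush against the dock. Don't lift or tip the pack, and leave the other things on the worktop alone.

Things in the scene. Friction and masses are not known exactly. Their poses are not given: they have to be found in the camera images.
- pack: Loose battery pack of smooth slippery plastic, lying flat, 0.35 to 0.7 kg, too wide to grasp: black body 120 mm long (x), 96 wide (y), 46 high; a white block plug on the middle of its +x end, 60 mm wide, 45 long. Origin: centre of the body's underside, so the flat rear face is at x = -60 mm, the sides at y = +-48, the shoulder round the plug at x = +60. x points along the plug, z up.
- plug_tip (a point): Middle of the plug's front end: 105 mm ahead of the pack's origin, 25 mm above the worktop. The plug is 28 mm high, its underside 11 mm above the worktop; its front upright edges are rounded by 8 mm. Axes as the pack's.
- dock: Grey charging dock, fixed to the worktop, 90 mm deep (x), 150 wide (y), 62 high. Its front face, with the socket, looks along its -x and lies at x = -55 mm (its back at x = +35). Socket hole: centred on y = 0, 64 mm wide, 50 deep, from 5 to 43 mm above the worktop. A plain sliding fit: no spring or catch. Origin: on the worktop, on the socket's middle line.
- dock_mouth (a point): Centre of the socket's mouth in the dock's front face, 24 mm above the worktop; x points into the socket. The two upright side walls of the mouth are flared over the first 20 mm, from 64 mm to 84 mm wide at the face.
- dock_home (a point): Where the pack's origin lies when it is plugged fully home: on the worktop, 115 mm in front of the dock's origin (x = -115 mm, y = 0 in the dock's frame). The pack's x axis then points along this x axis, the dock's.
- egg_timer: Bystander, loose: white dome-shaped kitchen timer with a red base, 62 mm wide, 64 mm high. Origin: centre of its underside.
- butter: Bystander, loose: boxed block of butter, 73 x 102 x 37 mm, lying flat. Origin: centre of its underside.
- mug_1: Bystander, loose: white mug, 78 mm wide (110 with its handle), 97 mm high. Origin: centre of its underside.
- dish_soap: Bystander, loose: clear dish-soap bottle with an orange cap, 49 x 81 mm, 226 mm high. Origin: centre of its underside.
- honey_jar: Bystander, loose: glass jar with a red lid, 60 mm wide, 86 mm high. Origin: centre of its underside.
- apple_0: Bystander, loose: red apple, 78 mm. Origin: centre of its underside.

How it is judged:
By the outcome, as a careful person would: the job done as asked, in the order asked, and still so for the second after the job is handed in, with the robot touching nothing.
It also fails if it takes over 56 s, if anything falls off the work surface, if the arm or the gripper's body presses on something with over 40 N, if the wrist force passes 120 N, or if a joint passes its speed limit or range.

## Working session

There is one attempt and no reset: what is moved stays moved. The work goes in short steps, Python scripts to look and compute and a shell command to move; the robot and the scene stay as the last step left them, time stands still between calls to the robot, and variables do not carry over. Pictures are saved under pics/ and viewed, at most 10 in all, crops included, and the job is handed in when it is done.

```bash
ls; mkdir -p pics; cat > h.py <<'E'
import numpy as np, cv2
from scipy.spatial.transform import Rotation as R
from cell import robot, capture, camera_params, sign_off
def cam(name):
    p=camera_params(name); f=200/np.tan(np.radians(p["vertical_fov"]/2))
    K=np.array([[f,0,p["cx"]],[0,f,p["cy"]],[0,0,1]]); D=np.array([p["k1"],0,0,0,0.])
    if name=="wrist":
        s=robot.get_state(); T=np.eye(4); T[:3,:3]=R.from_rotvec(s["orientation"]).as_matrix(); T[:3,3]=s["position"]
        M=T@np.array(p["tool_from_camera"])
    else:
        M=np.eye(4); o=np.array(p["orientation"]); M[:3,:3]=o if o.shape==(3,3) else R.from_rotvec(o).as_matrix(); M[:3,3]=p["eye"]
    return K,D,M
def rays(c,uv):
    K,D,M=c; n=cv2.undistortPoints(np.array(uv,float).reshape(-1,1,2),K,D)[:,0]
    return M[:3,3],(M[:3,:3]@np.c_[n,np.ones(len(n))].T).T
def plane(c,uv,z):
    o,d=rays(c,uv); return o+d*((z-o[2])/d[:,2])[:,None]
def tri(c1,u1,c2,u2):
    o1,d1=rays(c1,u1);o2,d2=rays(c2,u2);out=[]
    for a,b in zip(d1,d2):
        t=np.linalg.lstsq(np.c_[a,-b],o2-o1,rcond=None)[0];p,q=o1+a*t[0],o2+b*t[1]; out.append(np.r_[(p+q)/2,np.linalg.norm(p-q)])
    return np.array(out)
def proj(c,P):
    K,D,M=c; W=np.linalg.inv(M); return cv2.projectPoints(np.array(P,float).reshape(-1,1,3),cv2.Rodrigues(W[:3,:3])[0],W[:3,3],K,D)[0][:,0]
E
python3 - <<'E'
from h import *
print(robot.get_state(),robot.tip_extent)
for n in("scene","side","wrist"):
    print(n,camera_params(n)); cv2.imwrite(f"pics/{n}0.png",capture(n))
E
```

```text
cell.py
pics
steer.py
{'t': 0.0, 'q': array([-1.21367468e+00,  9.18954636e-02,  1.23189012e+00,  1.18563193e-05,
        1.81980284e+00, -5.67306398e-02]), 'dq': array([-0.0006758 ,  0.00061897, -0.00043681,  0.00088444,  0.00083688,
        0.00027631]), 'effort': array([-9.40913515e-05, -4.58723903e+01, -4.18027961e+01, -1.72105683e-04,
        1.16211412e-02,  2.35308443e-05]), 'position': array([ 0.24128905, -0.54941372,  0.40352622]), 'orientation': array([-3.07263943e+00, -6.45047043e-01,  4.50950176e-04]), 'contact_force': array([ 0.35991834, -1.11085589, -0.64991979]), 'moment': array([-0.00394399,  0.01258768, -0.00793326]), 'grip_force': 0.0, 'gripper_width': 0.08504901151185586} 0.1734
scene {'vertical_fov': 57.650002526504004, 'cx': 319.7738683667649, 'cy': 197.36095128695342, 'k1': 0.014804496847233303, 'eye': array([-0.39197557,  0.61572656,  0.85833355]), 'orientation': array([-1.17944111,  2.13843   , -1.13513325])}
side {'vertical_fov': 45.42084938186559, 'cx': 312.52644412042696, 'cy': 188.93304309046457, 'k1': 0.00038907513712601, 'eye': array([ 0.24940534, -1.26946672,  1.25512667]), 'orientation': array([-2.30539135,  0.2812751 , -0.12906007])}
wrist {'vertical_fov': 67.13006288696917, 'cx': 320.0941843932963, 'cy': 204.14815490058496, 'k1': -0.05800070216236017, 'tool_from_camera': array([[ 2.57076468e-04, -9.46294712e-01, -3.23305200e-01,
         8.38344720e-02],
       [ 9.99999961e-01,  2.06825151e-04,  1.89786340e-04,
        -5.34451018e-04],
       [-1.12726163e-04, -3.23305236e-01,  9.46294728e-01,
         3.00802550e-02],
       [ 0.00000000e+00,  0.00000000e+00,  0.00000000e+00,
         1.00000000e+00]])}
```

View pics/scene0.png

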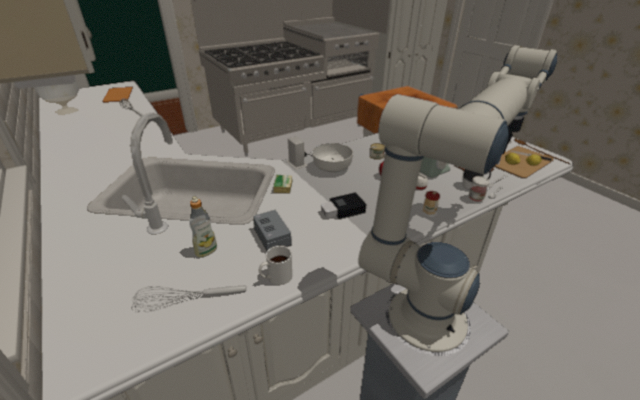

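View pics/side0.png

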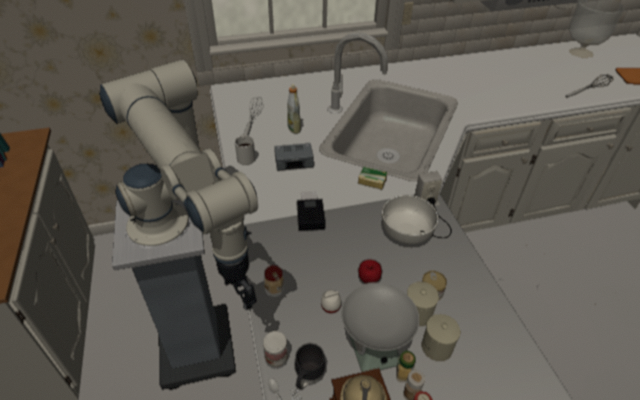

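The scene view shows the pack at about (346,205) with its plug at (329,210), and the dock at (272,230). In the side view the pack is at (311,215), its plug pointing up to (309,197), and the dock's socket is at (294,163). Next I'll make an enlarged crop.

```bash
python3 - <<'E'
from h import *
a=cv2.imread("pics/scene0.png")[180:260,240:380]; b=cv2.imread("pics/side0.png")[135:240,250:350]
a=cv2.resize(a,None,fx=5,fy=5,interpolation=cv2.INTER_CUBIC)[:, :]; b=cv2.resize(b,None,fx=5,fy=5,interpolation=cv2.INTER_CUBIC)
cv2.imwrite("pics/ca.png",cv2.convertScaleAbs(a,alpha=1.5)); cv2.imwrite("pics/cb.png",cv2.convertScaleAbs(b,alpha=1.5))
c=cam("side"); s=cam("scene")
print(plane(c,[[294,157]],.06),plane(c,[[311,215]],.046),plane(s,[[346,205]],.046))
E
```

```text
[[0.54069232 0.17614724 0.06      ]] [[ 0.53278704 -0.13632243  0.046     ]] [[ 0.51321054 -0.08571716  0.046     ]]
```

View pics/ca.png

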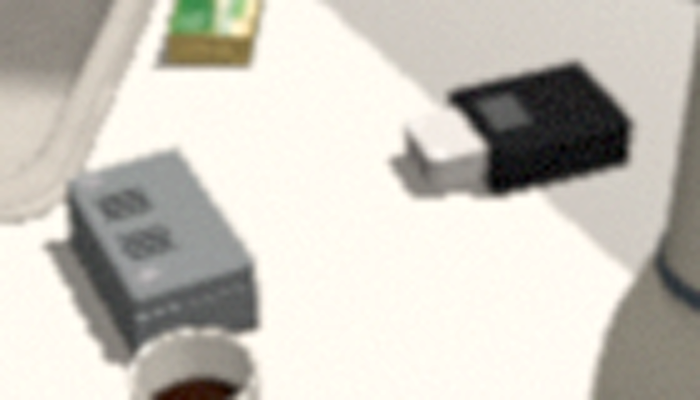

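View pics/cb.png

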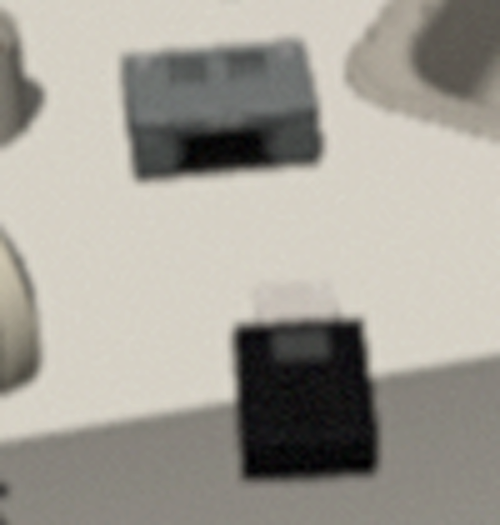

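The crops show the top corners of the pack and dock clearly in both views, so I'll triangulate the matching corners.

```bash
python3 - <<'E'
from h import *
s,c=cam("scene"),cam("side")
A=np.array([[490,150],[450,95],[632,122],[580,63],[255,265],[180,150],[135,305],[68,183]])/5.+[239.6,179.6]
B=np.array([[235,327],[360,320],[240,440],[377,430],[135,127],[318,107],[123,55],[300,40]])/5.+[249.6,134.6]
np.set_printoptions(precision=4,suppress=True)
print(tri(s,A,c,B))
for nm,i,z in(("pack",slice(0,4),.046),("dock",slice(4,8),.062)):
  for k,U in((s,A),(c,B)):
    P=plane(k,U[i],z); print(nm,P[:,:2].tolist(),P.mean(0)); f=(P[0]+P[1])/2;b=(P[2]+P[3])/2; d=f-b; w=P[1]-P[0]; print(np.linalg.norm(d),np.linalg.norm(w),np.degrees(np.arctan2(d[1],d[0])), np.degrees(np.arctan2(w[1],w[0])))
E
```

```text
[[ 0.5042 -0.0436  0.0426  0.0077]
 [ 0.5907 -0.0608  0.0407  0.0021]
 [ 0.48   -0.1579  0.0433  0.0009]
 [ 0.5718 -0.1741  0.0435  0.0052]
 [ 0.471   0.1796  0.0554  0.0002]
 [ 0.6155  0.1647  0.0585  0.0023]
 [ 0.4772  0.2683  0.0574  0.0037]
 [ 0.622   0.252   0.059   0.003 ]]
pack [[0.5056755510267295, -0.04112610366812586], [0.5828340937208725, -0.056246867629620945], [0.4776965526397992, -0.155364444878333], [0.5652532704388671, -0.17129588448455701]] [ 0.5329 -0.106   0.046 ]
0.11688497542348891 0.07862619292235343 78.76160328596308 -11.087743352930103
pack [[0.5001884931899188, -0.0505451974102431], [0.5901700228658335, -0.06504632126927246], [0.47904807950059014, -0.16069809096880627], [0.5735162268927163, -0.17409736109663965]] [ 0.5357 -0.1126  0.046 ]
0.11121911559605245 0.09114251629175289 80.21748431541096 -9.154883430218643
dock [[0.46375394409053466, 0.18316285928368142], [0.6094287227791038, 0.16667666581749713], [0.4696529676860903, 0.2700869548317048], [0.61597264568072, 0.25326349212983407]] [0.5397 0.2183 0.062 ]
0.08697825435469998 0.14660469201552875 -94.10181640728523 -6.45676171775048
dock [[0.46988151769676445, 0.1716789431816088], [0.6154866080964638, 0.1618394290251497], [0.47779588708376897, 0.2644909815941012], [0.6223757854652369, 0.24990224135644779]] [0.5464 0.212  0.062 ]
0.09073981572074491 0.14593717274615056 -94.67889530685754 -3.865983077096413
```

```bash
python3 steer.py '[[0.05,-0.02,-0.02,0,0,-0.1],[0.08,-0.05,-0.02,0,0,-0.2],[0.12,-0.08,-0.02,0,0,-0.3],[0.15,-0.1,-0.02,0,0,-0.4],[0.18,-0.13,-0.02,0,0,-0.5],[0.21,-0.16,-0.02,0,0,-0.6],[0.24,-0.18,-0.02,0,0,-0.7],[0.27,-0.21,-0.02,0,0,-0.8],[0.3,-0.24,-0.02,0,0,-0.9],[0.33,-0.27,-0.02,0,0,-1.0]]' 0.05
python3 - <<'E'
from h import *
c,s=cam("side"),cam("scene")
print(plane(c,[[273,290],[331,308],[370,280],[372,183]],0.0))
st=robot.get_state();M=R.from_rotvec(st["orientation"]).as_matrix();print(M.round(3)); print(M.T@(np.array([.53,.04,.42])-st["position"]))
E
```

```text
t: 0.98
position: [0.4295, -0.1817, 0.4245]
orientation: [-2.384, -2.046, -0.0]
contact_force: [0.5, -0.4, -0.5]
gripper_width: 0.0499
grip_force: 0.0
[[ 0.34899148 -0.38245405  0.        ]
 [ 0.50831809 -0.48926955  0.        ]
 [ 0.65778715 -0.41901466  0.        ]
 [ 0.8173878   0.01882142  0.        ]]
[[ 0.152  0.988 -0.   ]
 [ 0.988 -0.152  0.   ]
 [ 0.    -0.    -1.   ]]
[0.23433977 0.06568741 0.00448368]
```

```bash
python3 steer.py '[[0.04,0.01,0,0,0,0],[0.08,0.02,0,0,0,0],[0.12,0.03,0,0,0,0],[0.16,0.045,0,0,0,0],[0.2,0.055,0,0,0,0],[0.235,0.066,0.004,0,0,0],[0.235,0.066,0.004,0,0,0],[0.235,0.066,0.004,0,0,0]]'
python3 - <<'E'
from h import *
cv2.imwrite("pics/w1.png",capture("wrist")); np.save("w1.npy",cam("wrist")[2])
E
```

```text
t: 1.65
position: [0.5317, 0.04, 0.4194]
orientation: [-2.384, -2.044, 0.003]
contact_force: [0.4, 0.2, 0.1]
gripper_width: 0.0494
grip_force: 0.0
```

View pics/w1.png

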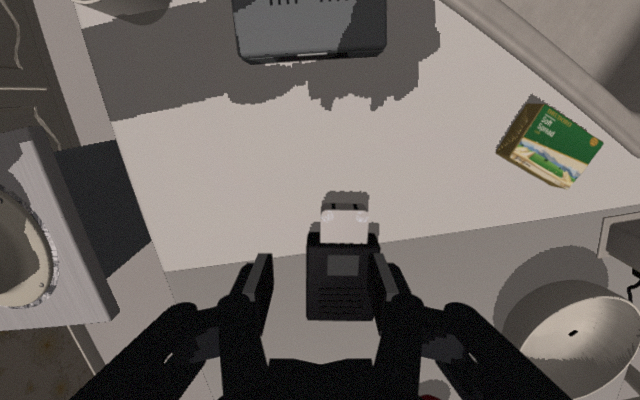

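The wrist view shows the dock at the top, its front edge around (240–387, 55), and the pack top spanning about (306–378, 233–321), with the plug above it. I'll enlarge it to pick the corners.

```bash
python3 - <<'E'
from h import *
im=cv2.imread("pics/w1.png")
a=cv2.resize(im[0:75,225:395],None,fx=4,fy=4,interpolation=cv2.INTER_CUBIC); b=cv2.resize(im[190:330,285:395],None,fx=2.0,fy=2.0,interpolation=cv2.INTER_CUBIC)
o=np.zeros((590,680,3),np.uint8); o[:300]=cv2.convertScaleAbs(a,alpha=2.0,beta=15); o[305:585,:220]=cv2.convertScaleAbs(b,alpha=2.0,beta=15); cv2.imwrite("pics/w1c.png",o)
E
```

```text
(no output)
```

View pics/w1c.png

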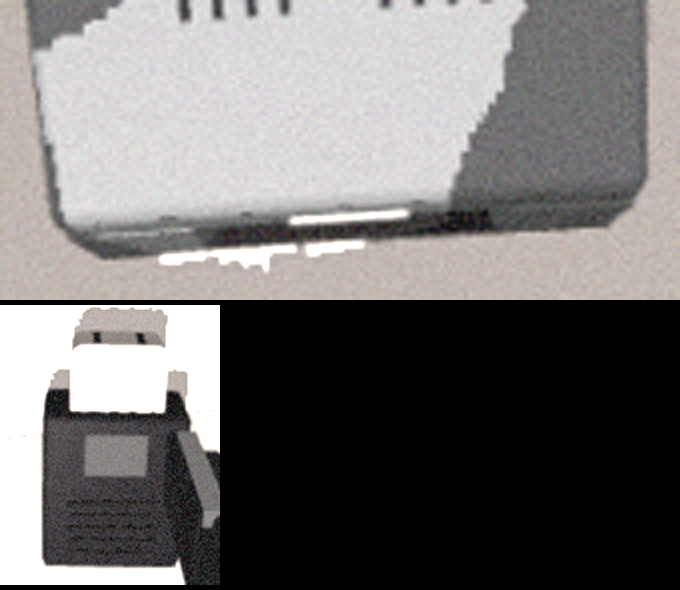

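```bash
python3 - <<'E'
from h import *
np.set_printoptions(precision=4,suppress=True)
c=cam("wrist"); c=(c[0],c[1],np.load("w1.npy")); print(c[2][:3,3])
def ang(p,q): d=q-p; return np.linalg.norm(d[:2]),np.degrees(np.arctan2(d[1],d[0]))
for nm,uv,z in(("dockTop",[[240.3,55.1],[385.4,48.5]],.062),("dockBot",[[251,64.2],[376,56.2]],0),("plugF",[[320.3,210],[367.3,210]],.039),("plugR",[[320,243],[367.5,243]],.039),("packF",[[307.3,246],[378.5,247]],.046),("packR",[[306.4,319.8],[374,320]],.046)):
    P=plane(c,uv,z); print(nm,P[:,:2].tolist(),P.mean(0),ang(P[0],P[1]))
sc,sd=cam("scene"),cam("side")
A=np.array([[255,265],[180,150]])/5.+[239.6,179.6];B=np.array([[135,127],[318,107]])/5.+[249.6,134.6]
print(tri(c,[[240.3,55.1],[385.4,48.5]],sd,B)); print(tri(c,[[240.3,55.1],[385.4,48.5]],sc,A))
print(tri(c,[[306.4,319.8],[307.3,246]],sd,np.array([[240,440],[235,327]])/5.+[249.6,134.6]))
E
```

```text
[0.5445 0.1217 0.3898]
dockTop [[0.47211290716387616, 0.17874534170294484], [0.6158664695245344, 0.16220989620834872]] [0.544  0.1705 0.062 ] (np.float64(0.1447014431478982), np.float64(-6.561685614675464))
dockBot [[0.4688798221601727, 0.17748593713141686], [0.6174451166485077, 0.16304981764405013]] [0.5432 0.1703 0.    ] (np.float64(0.14926502695628074), np.float64(-5.550018315877216))
plugF [[0.5244254640841922, -0.00451999327327382], [0.5820063297510977, -0.013496053190763163]] [ 0.5532 -0.009   0.039 ] (np.float64(0.0582762879959986), np.float64(-8.860308226549634))
plugR [[0.5170662090996503, -0.04916575902632761], [0.5775967003318955, -0.05865782384323226]] [ 0.5473 -0.0539  0.039 ] (np.float64(0.061270218404256005), np.float64(-8.91223471502334))
packF [[0.5010539253055715, -0.047452251518258964], [0.5902186953190721, -0.0628697855388744]] [ 0.5456 -0.0552  0.046 ] (np.float64(0.09048788077326873), np.float64(-9.810048019252129))
packR [[0.48028729497098993, -0.1609686723060191], [0.5740081111380404, -0.17620258724562263]] [ 0.5271 -0.1686  0.046 ] (np.float64(0.09495084806048414), np.float64(-9.23243684453546))
[[0.4709 0.1798 0.0554 0.0005]
 [0.6158 0.1623 0.0617 0.0003]]
[[0.4707 0.1798 0.0556 0.0002]
 [0.6173 0.1631 0.0557 0.0002]]
[[ 0.4797 -0.1608  0.046   0.0013]
 [ 0.5007 -0.0485  0.0439  0.0002]]
```

```bash
python3 steer.py '[[-0.02,0.015,0.02,0,0,-0.12],[-0.04,0.03,0.04,0,0,-0.24],[-0.06,0.04,0.06,0,0,-0.36],[-0.08,0.055,0.08,0,0,-0.48],[-0.1,0.07,0.1,0,0,-0.6],[-0.11,0.08,0.12,0,0,-0.72],[-0.12,0.09,0.13,0,0,-0.84],[-0.13,0.1,0.14,0,0,-0.96],[-0.14,0.105,0.15,0,0,-1.08],[-0.15,0.107,0.16,0,0,-1.2]]'
cat > where.py <<'E'
import sys
from h import *
x,y,z,a=map(float,sys.argv[1:5]); st=robot.get_state();M=R.from_rotvec(st["orientation"]).as_matrix()
a=np.radians(a); G=np.array([[np.cos(a),np.sin(a),0],[np.sin(a),-np.cos(a),0],[0,0,-1]])
print("shift",(M.T@(np.array([x,y,z])-st["position"])).round(4),"turn",R.from_matrix(M.T@G).as_rotvec().round(4),"q6",st["q"][5].round(2),"F",st["contact_force"].round(1))
E
python3 where.py .6143 -.1245 .182 174
```

```text
t: 2.53
position: [0.6131, -0.1293, 0.2604]
orientation: [0.814, 3.034, -0.001]
contact_force: [0.9, -0.5, -0.4]
gripper_width: 0.0499
grip_force: 0.0
shift [0.0014 0.0048 0.0783] turn [-4.000e-04  3.000e-04 -4.198e-01] q6 -1.31 F [ 0.9 -0.5 -0.4]
```

```bash
python3 steer.py '[[0,0.005,0,0,0,-0.12],[0,0.005,0,0,0,-0.24],[0,0.005,0,0,0,-0.36],[0,0.005,0.01,0,0,-0.42],[0,0.005,0.03,0,0,-0.42],[0,0.005,0.05,0,0,-0.42],[0,0.005,0.07,0,0,-0.42],[0,0.005,0.078,0,0,-0.42],[0,0.005,0.078,0,0,-0.42],[0,0.005,0.078,0,0,-0.42]]'
python3 where.py .5728 -.1158 .182 174
python3 - <<'E'
from h import *
cv2.imwrite("pics/w2.png",capture("wrist")); np.save("w2.npy",cam("wrist")[2])
E
```

```text
t: 3.37
position: [0.6156, -0.1234, 0.1831]
orientation: [-0.171, -3.137, 0.0]
contact_force: [-0.4, -0.2, 1.2]
gripper_width: 0.0498
grip_force: 0.0
shift [0.0434 0.0029 0.0011] turn [-0.0001 -0.0002 -0.0044] q6 -1.71 F [-0.4 -0.2  1.2]
```

View pics/w2.png

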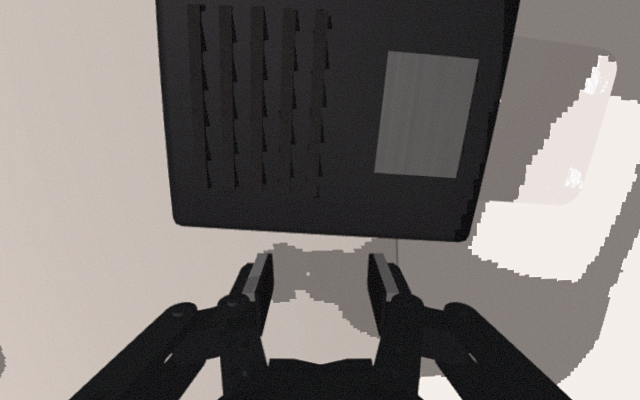

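The fingers stand squarely beside the pack's +x side (bottom edge at (175,222)–(470,240)) with a gap, so I'll push gently sideways.

```bash
python3 steer.py '[[0.006,0.001,0,0,0,0],[0.012,0.002,0,0,0,0],[0.016,0.003,0,0,0,0],[0.019,0.003,0,0,0,0],[0.022,0.003,0,0,0,0],[0.025,0.003,0,0,0,0],[0.028,0.003,0,0,0,0],[0.031,0.003,0,0,0,0],[0.034,0.003,0,0,0,0],[0.036,0.003,0,0,0,0]]'
python3 steer.py '[[0.002,0,0,0,0,0],[0.004,0,0,0,0,0],[0.006,0,0,0,0,0],[0.007,0,0,0,0,0],[0.007,0,0,0,0,0],[0.007,0,0,0,0,0]]'
python3 - <<'E'
from h import *
cv2.imwrite("pics/w3.png",capture("wrist")); np.save("w3.npy",cam("wrist")[2])
c=cam("wrist")
im=cv2.imread("pics/w3.png"); b=cv2.imread("pics/w2.png")
cv2.imwrite("pics/w3s.png",capture("side")[135:240,250:350])
E
python3 where.py .5728 -.1158 .182 174
```

```text
t: 4.25
position: [0.5803, -0.1157, 0.1828]
orientation: [0.169, 3.137, -0.0]
contact_force: [1.3, -1.1, 0.8]
gripper_width: 0.0499
grip_force: 1.0
t: 4.75
position: [0.5733, -0.1148, 0.1824]
orientation: [-0.169, -3.136, -0.0]
contact_force: [0.7, -0.0, 0.6]
gripper_width: 0.0497
grip_force: 0.3
shift [ 0.0004 -0.001   0.0003] turn [ 0.0001 -0.001  -0.0031] q6 -1.72 F [ 1.  -0.1 -0.1]
```

View pics/w3.png

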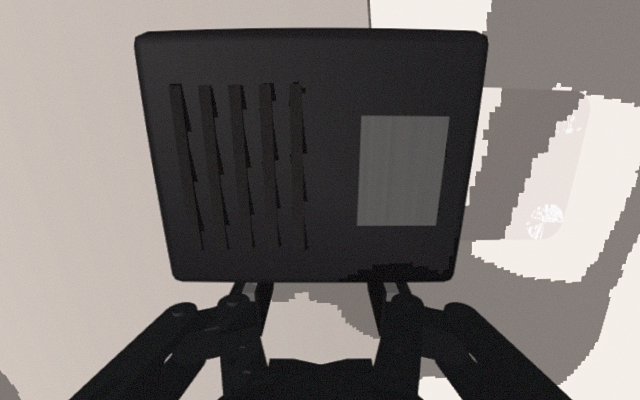

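The pack now sits flush against both fingers. Its corners are at (172,282), (455,281), (136,38) and (488,40), so I can measure its pose.

```bash
python3 - <<'E'
from h import *
np.set_printoptions(precision=4,suppress=True)
c=cam("wrist"); c=(c[0],c[1],np.load("w3.npy"))
P=plane(c,[[172,282],[455,281],[136,35],[488,37]],.046)[:,:2]; print(P)
f=(P[1]+P[3])/2;r=(P[0]+P[2])/2;d=f-r;o=(f+r)/2
e=np.array([np.cos(np.radians(84)),np.sin(np.radians(84))]);n=np.array([-e[1],e[0]]);w=o-[.5374,.1107]
print(o,np.linalg.norm(d),np.linalg.norm(P[0]-P[2]),np.degrees(np.arctan2(d[1],d[0])),np.degrees(np.arctan2(*(P[1]-P[0])[::-1])),"along",w@e,"lat",w@n)
p=[.5374,.1107]+ (w@e-.06-.035)*e; print("pre",p)
print("contact home",[.5374,.1107]-(.071)*e, "rear-touch", [.5374,.1107]+(w@e-.071)*e)
E
python3 where.py .62 -.12 .25 174
```

```text
[[ 0.5543 -0.1741]
 [ 0.5663 -0.0569]
 [ 0.4627 -0.1623]
 [ 0.4757 -0.0488]]
[ 0.5147 -0.1105] 0.1160175539932243 0.09236928605051131 83.78431136546516 84.12847668689199 along -0.22237242776927704 lat -0.000586458991363871
pre [ 0.5042 -0.2049]
contact home [0.53   0.0401] rear-touch [ 0.5067 -0.1811]
shift [-0.0469 -0.0001 -0.0677] turn [ 0.0001 -0.001  -0.0031] q6 -1.72 F [ 1.  -0.1 -0.1]
```

```bash
python3 steer.py '[[-0.015,0,0,0,0,0],[-0.03,0,0,0,0,0],[-0.035,0,-0.03,0,0,0],[-0.035,0,-0.06,0,0,0],[-0.035,0,-0.08,0,0,0.1],[-0.03,-0.02,-0.08,0,0,0.22],[-0.02,-0.04,-0.08,0,0,0.34],[-0.01,-0.06,-0.08,0,0,0.46],[0,-0.08,-0.08,0,0,0.58],[0.01,-0.09,-0.08,0,0,0.7]]'
python3 where.py .5042 -.2049 .255 84
```

```text
t: 5.68
position: [0.5529, -0.2049, 0.2621]
orientation: [-1.244, -2.883, 0.001]
contact_force: [-0.0, -1.0, -0.5]
gripper_width: 0.0501
grip_force: 0.0
shift [ 0.0335 -0.0354  0.0072] turn [-1.600e-03 -2.000e-04  8.606e-01] q6 -1.17 F [-0.  -1.  -0.5]
```

```bash
python3 steer.py '[[0.005,-0.005,0,0,0,0.12],[0.01,-0.01,0,0,0,0.24],[0.015,-0.015,0,0,0,0.36],[0.02,-0.02,0,0,0,0.48],[0.025,-0.025,0,0,0,0.6],[0.03,-0.03,0,0,0,0.72],[0.033,-0.035,0,0,0,0.84],[0.033,-0.035,0,0,0,0.86],[0.033,-0.035,0,0,0,0.86]]'
python3 where.py .5042 -.2049 .182 84
```

```text
t: 6.43
position: [0.5057, -0.2036, 0.2625]
orientation: [-2.324, -2.113, 0.0]
contact_force: [0.2, -0.2, -0.3]
gripper_width: 0.0499
grip_force: 0.0
shift [-0.0015 -0.0013  0.0805] turn [-0.0005 -0.0003  0.0094] q6 -0.35 F [ 0.2 -0.2 -0.3]
```

```bash
python3 steer.py '[[0,-0.001,0.03,0,0,0.005],[0,-0.001,0.06,0,0,0.008],[0,-0.001,0.075,0,0,0.008],[0,-0.001,0.08,0,0,0.008],[0,-0.001,0.08,0,0,0.008],[0,-0.001,0.08,0,0,0.008]]'
python3 where.py .53 .0401 .182 84
python3 where.py .5067 -.1811 .182 84
```

```text
t: 6.93
position: [0.5053, -0.2036, 0.1835]
orientation: [2.333, 2.103, 0.0]
contact_force: [0.8, 0.5, 0.0]
gripper_width: 0.0503
grip_force: 0.0
shift [ 0.2449 -0.0006  0.0014] turn [0.0007 0.0002 0.0013] q6 -0.34 F [0.8 0.5 0. ]
shift [ 0.0225 -0.0009  0.0015] turn [0.0007 0.0002 0.0013] q6 -0.34 F [0.8 0.5 0. ]
```

```bash
python3 steer.py '[[0.006,-0.001,0,0,0,0],[0.012,-0.001,0,0,0,0],[0.017,-0.001,0,0,0,0],[0.021,-0.001,0,0,0,0],[0.025,-0.001,0,0,0,0],[0.03,-0.001,0,0,0,0],[0.035,-0.001,0,0,0,0],[0.04,-0.001,0,0,0,0],[0.045,-0.001,0,0,0,0],[0.05,-0.001,0,0,0,0]]'
python3 steer.py '[[0.005,0,0,0,0,0],[0.01,0,0,0,0,0],[0.015,0,0,0,0,0],[0.02,0,0,0,0,0],[0.025,0,0,0,0,0],[0.03,0,0,0,0,0],[0.035,0,0,0,0,0],[0.04,0,0,0,0,0],[0.045,0,0,0,0,0],[0.05,0,0,0,0,0]]'
python3 steer.py '[[0.005,0,0,0,0,0],[0.01,0,0,0,0,0],[0.015,0,0,0,0,0],[0.02,0,0,0,0,0],[0.025,0,0,0,0,0],[0.03,0,0,0,0,0],[0.035,0,0,0,0,0],[0.04,0,0,0,0,0],[0.044,0,0,0,0,0],[0.046,0,0,0,0,0],[0.046,0,0,0,0,0]]'
python3 where.py .53 .0401 .182 84
python3 - <<'E'
from h import *
im=capture("wrist"); cv2.imwrite("pics/w4.png",im); np.save("w4.npy",cam("wrist")[2])
E
```

```text
t: 7.77
position: [0.5091, -0.1532, 0.1827]
orientation: [2.335, 2.102, -0.0]
contact_force: [-0.1, -2.4, 1.3]
gripper_width: 0.0503
grip_force: 1.0
t: 8.6
position: [0.5143, -0.1034, 0.1826]
orientation: [-2.335, -2.102, 0.0]
contact_force: [0.9, -2.2, 1.5]
gripper_width: 0.0502
grip_force: 1.0
shift [0.1444 0.0006 0.0006] turn [-0.0001  0.     -0.0003] q6 -0.16 F [ 0.9 -2.2  1.5]Traceback (most recent call last):
  File "steer.py", line 5, in <module>
    connect(sys.argv[1:4])
    ~~~~~~~^^^^^^^^^^^^^^^
ValueError: 1 to 10 rows of numbers within range
```

View pics/w4.png

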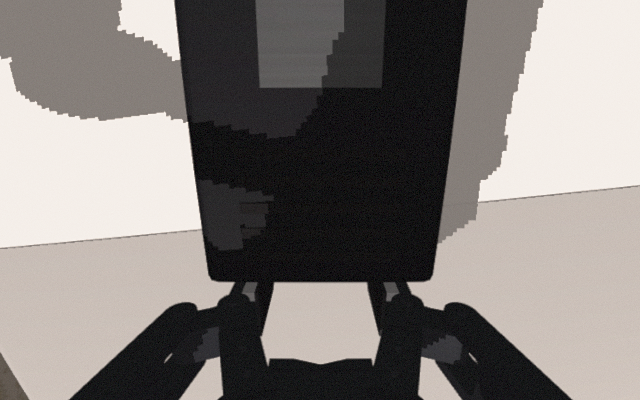

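The pack is square to the fingers and centred (rear corners (208,281) and (434,281)). The third command was rejected because it had 11 rows. I'll check the lateral offset numerically, then carry on.

```bash
cat > lat.py <<'E'
import sys
from h import *
v=list(map(float,sys.argv[2:6])); c=cam("wrist"); c=(c[0],c[1],np.load(sys.argv[1]))
P=plane(c,[v[:2],v[2:]],.046)[:,:2]; e=np.array([np.cos(np.radians(84)),np.sin(np.radians(84))]);n=np.array([-e[1],e[0]]);w=P.mean(0)-[.5374,.1107]
d=P[1]-P[0]; print("lat",w@n,"along origin",w@e+.06,"width",np.linalg.norm(d),"heading",90+np.degrees(np.arctan2(d[1],d[0])))
E
python3 lat.py w4.npy 208 281 435 281
python3 steer.py '[[0.005,0,0,0,0,0],[0.01,0,0,0,0,0],[0.015,0,0,0,0,0],[0.02,0,0,0,0,0],[0.025,0,0,0,0,0],[0.03,0,0,0,0,0],[0.035,0,0,0,0,0],[0.04,0,0,0,0,0],[0.045,0,0,0,0,0],[0.05,0,0,0,0,0]]'
python3 steer.py '[[0.005,0,0,0,0,0],[0.01,0,0,0,0,0],[0.015,0,0,0,0,0],[0.02,0,0,0,0,0],[0.024,0,0,0,0,0],[0.028,0,0,0,0,0],[0.031,0,0,0,0,0],[0.034,0,0,0,0,0],[0.034,0,0,0,0,0]]'
python3 where.py .53 .0401 .182 84
python3 - <<'E'
from h import *
im=capture("wrist"); cv2.imwrite("pics/w5.png",im); np.save("w5.npy",cam("wrist")[2])
row=im[270].max(1); print([i for i in range(170,480) if (row[i]<60)!=(row[i-1]<60)])
r2=im[:,320].max(1); print([i for i in range(230,330) if (r2[i]<60)!=(r2[i-1]<60)])
E
```

```text
lat -0.0001715231841952665 along origin -0.14041239273341316 width 0.09409995337824295 heading 84.03486841365442
t: 9.48
position: [0.5195, -0.0536, 0.1826]
orientation: [-2.335, -2.102, 0.0]
contact_force: [0.4, -1.7, -0.4]
gripper_width: 0.0499
grip_force: 0.7
t: 10.23
position: [0.5232, -0.0198, 0.1827]
orientation: [-2.334, -2.102, -0.001]
contact_force: [0.1, 0.4, 0.1]
gripper_width: 0.05
grip_force: 0.0
shift [0.0603 0.0005 0.0008] turn [ 0.0001 -0.0006  0.0002] q6 0.0 F [0.1 0.4 0.1]
[209, 433]
[281]
```

```bash
python3 lat.py w5.npy 208 281 434.5 281
python3 steer.py '[[0.004,0,0,0,0,0],[0.008,0,0,0,0,0],[0.012,0,0,0,0,0],[0.016,0,0,0,0,0],[0.02,0,0,0,0,0],[0.024,0,0,0,0,0],[0.028,0,0,0,0,0],[0.032,0,0,0,0,0],[0.036,0,0,0,0,0],[0.039,0,0,0,0,0]]'
python3 where.py .53 .0401 .182 84
```

```text
lat -0.00025400059695478844 along origin -0.057557458589501884 width 0.09408900021920402 heading 84.01581284292875
t: 11.12
position: [0.5272, 0.0189, 0.1827]
orientation: [2.335, 2.102, 0.0]
contact_force: [-0.2, -2.5, 0.9]
gripper_width: 0.0504
grip_force: 1.0
shift [0.0214 0.0005 0.0007] turn [ 0.0001 -0.     -0.0001] q6 0.08 F [-0.2 -2.5  0.9]
```

```bash
python3 steer.py '[[0.003,0,0,0,0,0],[0.006,0,0,0,0,0],[0.009,0,0,0,0,0],[0.011,0,0,0,0,0],[0.013,0,0,0,0,0],[0.014,0,0,0,0,0],[0.015,0,0,0,0,0],[0.016,0,0,0,0,0]]'
python3 steer.py '[[0.001,0,0,0,0,0],[0.002,0,0,0,0,0],[0.003,0,0,0,0,0]]'
python3 where.py .53 .0401 .182 84
```

```text
t: 11.78
position: [0.5289, 0.0344, 0.1827]
orientation: [2.335, 2.102, -0.0]
contact_force: [0.3, -2.9, 1.2]
gripper_width: 0.0498
grip_force: 1.0
t: 12.03
position: [0.5292, 0.0373, 0.1827]
orientation: [-2.335, -2.102, 0.0]
contact_force: [-1.4, -1.1, 1.3]
gripper_width: 0.0499
grip_force: 1.0
shift [0.0028 0.0005 0.0007] turn [-0.      0.     -0.0004] q6 0.11 F [-1.4 -1.1  1.3]
```

```bash
python3 steer.py '[[0.001,0,0,0,0,0],[0.002,0,0,0,0,0],[0.002,0,0,0,0,0]]'
python3 steer.py '[[0.001,0,0,0,0,0],[0.001,0,0,0,0,0]]'
python3 steer.py '[[0.001,0,0,0,0,0],[0.001,0,0,0,0,0]]'
```

```text
t: 12.28
position: [0.5294, 0.0395, 0.1826]
orientation: [-2.335, -2.102, -0.0]
contact_force: [0.2, -1.5, 0.7]
gripper_width: 0.0498
grip_force: 0.6
t: 12.45
position: [0.5295, 0.0402, 0.1826]
orientation: [2.334, 2.102, -0.001]
contact_force: [0.0, -3.8, 0.9]
gripper_width: 0.05
grip_force: 1.6
t: 12.62
position: [0.5296, 0.0405, 0.1827]
orientation: [2.334, 2.101, -0.003]
contact_force: [0.4, -7.1, 1.6]
gripper_width: 0.0498
grip_force: 3.5
```

```bash
python3 steer.py '[[0.001,0,0,0,0,0],[0.002,0,0,0,0,0],[0.002,0,0,0,0,0],[0.002,0,0,0,0,0]]'
python3 - <<'E'
from h import *
im=capture("wrist"); cv2.imwrite("pics/w6.png",im); np.save("w6.npy",cam("wrist")[2])
E
```

```text
t: 12.95
position: [0.5299, 0.0411, 0.1828]
orientation: [2.332, 2.098, -0.006]
contact_force: [-0.3, -14.7, 2.1]
gripper_width: 0.0502
grip_force: 7.0
```

View pics/w6.png

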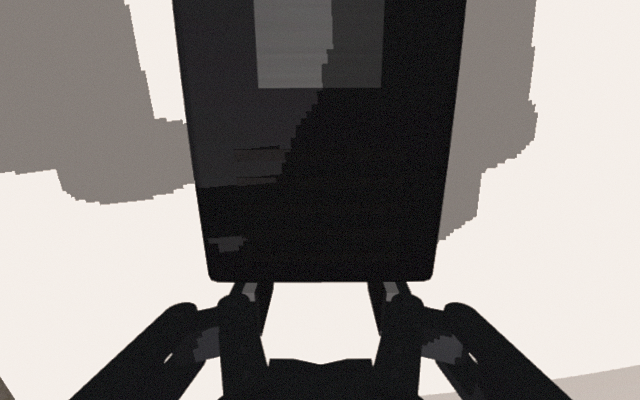

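The pack's rear corners are at (208,281) and (434,281). It is square, and the arm met a stiff stop at the predicted home position. I'll back off, rise, and check numerically.

```bash
python3 lat.py w6.npy 208 281 434.5 281
python3 steer.py '[[-0.01,0,0,0,0,0],[-0.025,0,0,0,0,0],[-0.045,0,0,0,0,0],[-0.06,0,-0.03,0,0,0],[-0.07,0,-0.07,0,0,0],[-0.07,0,-0.11,0,0,0],[-0.07,0,-0.15,0,0,0],[-0.07,0,-0.18,0,0,0],[-0.07,0,-0.18,0,0,0],[-0.07,0,-0.18,0,0,0]]'
python3 - <<'E'
from h import *
np.set_printoptions(precision=4,suppress=True)
im=capture("wrist"); c=cam("wrist"); cv2.imwrite("pics/w7.png",im)
e=np.array([np.cos(np.radians(84)),np.sin(np.radians(84)),0]);n=np.array([-e[1],e[0],0]);H=np.array([.5374,.1107,0])
for l in(-.04,-.036,.036,.04):   # profile along axis across the shoulder/dock joint, pack top height
    a=np.arange(-.07,.085,.005); uv=proj(c,[H+l*n+x*e+[0,0,.046] for x in a])
    print(l,[int(im[int(v),int(u)].max()) if 0<=v<400 and 0<=u<640 else -1 for u,v in uv])
for x in(-.055,0,.05):
    a=np.arange(-.056,.058,.002); uv=proj(c,[H+l*n+x*e+[0,0,.046] for l in a]); g=np.array([im[int(v),int(u)].max() for u,v in uv])
    d=a[g<70]; print(x,d.min(),d.max())
E
```

```text
lat -0.0006649358781057654 along origin 0.0030840178884602235 width 0.09397142106484878 heading 83.92387164896792
t: 13.83
position: [0.5226, -0.0262, 0.3654]
orientation: [2.332, 2.1, 0.007]
contact_force: [-0.4, 0.0, -0.7]
gripper_width: 0.05
grip_force: 0.0
-0.04 [170, 83, 71, 11, 11, 9, 11, 4, 19, 16, 9, 18, 0, 9, 20, 13, 17, 22, 0, 19, -1, -1, -1, -1, -1, -1, -1, -1, -1, -1, -1, -1]
-0.036 [171, 89, 69, 12, 9, 10, 8, 5, 5, 5, 10, 8, 6, 19, 14, 12, 16, 9, 9, 9, -1, -1, -1, -1, -1, -1, -1, -1, -1, -1, -1, -1]
0.036 [171, 168, 148, 31, 32, 29, 19, 9, 12, 19, 29, 30, 26, 28, 29, 28, 31, 22, 29, 25, -1, -1, -1, -1, -1, -1, -1, -1, -1, -1, -1, -1]
0.04 [173, 170, 144, 35, 29, 20, 7, 12, 10, 27, 28, 31, 22, 29, 28, 26, 29, 25, 26, 24, -1, -1, -1, -1, -1, -1, -1, -1, -1, -1, -1, -1]
-0.055 -0.04599999999999999 0.04600000000000009
0 -0.04599999999999999 0.04600000000000009
0.05 -0.056 0.0560000000000001
```

```bash
python3 steer.py '[[0.03,0,0,0,0,0],[0.07,0,-0.01,0,0,0],[0.1,0,-0.02,0,0,0],[0.12,0,-0.03,0,0,0],[0.12,0,-0.03,0,0,0],[0.12,0,-0.03,0,0,0]]'
python3 - <<'E'
from h import *
im=capture("wrist"); c=cam("wrist"); cv2.imwrite("pics/w8.png",im)
e=np.array([np.cos(np.radians(84)),np.sin(np.radians(84)),0]);n=np.array([-e[1],e[0],0]);H=np.array([.5374,.1107,0])
for z in (.046,.0):
  for l in(-.042,-.038,-.03,0,.03,.038,.042) if z else (-.06,.06):
    a=np.arange(.040,.090,.002); uv=proj(c,[H+l*n+x*e+[0,0,z] for x in a])
    print(z,l,[int(im[int(v),int(u)].max()) if 0<=v<400 and 0<=u<640 else -1 for u,v in uv])
E
```

```text
t: 14.38
position: [0.535, 0.094, 0.3909]
orientation: [-2.331, -2.104, 0.003]
contact_force: [0.3, -0.3, 0.4]
gripper_width: 0.0501
grip_force: 0.0
0.046 -0.042 [34, 30, 22, 16, 20, 9, 18, 14, 4, 8, 23, 47, 51, 51, 52, 54, 56, 57, 55, 53, 53, 54, 51, 50, 51]
0.046 -0.038 [23, 33, 28, 15, 18, 14, 2, 21, 13, 10, 31, 49, 47, 55, 54, 55, 52, 53, 53, 53, 52, 53, 51, 53, 51]
0.046 -0.03 [31, 30, 28, 30, 24, 11, 15, 17, 9, 19, 32, 46, 52, 52, 54, 43, 50, 54, 51, 52, 52, 53, 53, 53, 52]
0.046 0 [25, 30, 28, 26, 17, 19, 21, 13, 12, 81, 71, 44, 53, 50, 54, 48, 51, 52, 54, 52, 59, 112, 114, 110, 110]
0.046 0.03 [36, 36, 34, 31, 31, 27, 35, 20, 5, 15, 36, 47, 50, 55, 48, 52, 51, 88, 108, 111, 110, 113, 113, 110, 111]
0.046 0.038 [35, 31, 39, 32, 28, 0, 5, 17, 3, 9, 45, 48, 50, 52, 50, 49, 51, 111, 113, 111, 110, 110, 113, 113, 113]
0.046 0.042 [38, 32, 24, 21, 13, 18, 17, 5, 16, 18, 38, 44, 51, 50, 94, 113, 115, 115, 112, 113, 112, 112, 114, 113, 114]
0.0 -0.06 [187, 186, 137, 128, 130, 132, 129, 129, 127, 110, 40, 43, 49, 58, 51, 52, 50, 53, 56, 51, 56, 52, 54, 48, 51]
0.0 0.06 [188, 188, 187, 188, 189, 171, 92, 92, 92, 75, 42, 52, 55, 55, 46, 50, 101, 115, 116, 110, 114, 112, 113, 111, 110]
```

No worktop shows between the black shoulder and the dock. The joint lies at about 0.060 m across the whole width, so it is flush.

```bash
python3 -c "
from cell import robot, capture, camera_params, sign_off
print(sign_off())"
```

```text
the job is handed in; nothing more can be done
None
```

The battery pack is plugged fully into the charging dock with its shoulder flush against the face. It was slid flat, the arm stayed clear of the other items, and the job was handed in at about 14.4 s.

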